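# Dispense three specimen blanks

## Task

Push the dispenser's receiving tray fully home, then work the red sprung lever through three full strokes, letting it come all the way back up each time, so that exactly three metal blanks go out into the tray and the other two stay in the magazine. Then draw the tray out to its stop with the three blanks lying flat in it. Leave the loupe, the tub and the dropper bottle where they stand.

Things in the scene. Friction and masses are not known exactly. Their poses are not given: they have to be found in the camera images.
- dispenser: Blank dispenser fixed to the worktop, base 100 x 352 mm. Origin on the worktop under the magazine's upright axis; x points away from the robot, y along the machine from the lever end to the tray end, z up (turned by 0 to 0.2 rad). Magazine: square tower 64 x 62 mm, 205 mm high, clear front, floor 13 mm above the worktop
- guard_edge (a point): middle of the outer end (yellow strip) of the clear guard, 70 mm wide in x, that juts from the tower over the lever; underside 201 mm up, end at the dispenser's y = -161 mm, past the raised pad. A straight-down tool cannot reach the pad: press with the tips tilted about 45 degrees, pointing down and to +y (wrist out at -y), fingers side by side along x so the gripper's narrow side faces the guard
- magazine (a point): centre of the magazine's floor, 13 mm above the worktop on the dispenser's upright axis
- lever (a joint): red-padded sprung lever, rad: 0 = up at rest, 0.65 = down at its stop. Hinge along the dispenser's x at y = -37 mm, z = 95 mm; arm points to -y, 0.35 rad above level at rest. Springs back when released. The bottom blank is in the tray from about 0.55 rad and pushes earlier ones on; the next drops when the lever is fully back up (below 0.03). Takes 5 to 18 N, more at the stop
- lever_pad (a point): point on the upper face of the red pad (50 mm wide in x, 36 mm along the arm, ends 8 mm beyond this point): 116 mm from the hinge along the arm and 6 mm above its mid-plane; it stands 141 mm above the worktop at rest and about 66 mm when down
- tray (a joint): receiving tray, m: 0 = fully home against the outlet, 0.07 = drawn out to its stop (toward the dispenser's +y). Slides with about 5 N friction and stays where it is left
- tray_mouth (a point): on the tray floor (9.5 mm above the worktop) in the middle of the tray's open end facing the magazine; axes parallel to the dispenser's. The tray runs from here 201 mm to +y, 56 mm wide inside, side walls 17 mm high, closed at the far end; home, this point is at the dispenser's y = +33 mm
- tray_grip (a point): pinch point in the tray's upright black grip, 22 x 22 mm post, top 73 mm above the worktop, this point 59.5 mm above it; 220 mm in +y from the tray mouth, clear below down to about 30 mm
- blank_1: light-alloy blank, a plain bright disc 48 mm across and 26 mm high, about 0.08 kg; origin at the centre of its underside; at the start lowest in the magazine
- blank_2: light-alloy blank, a plain bright disc 48 mm across and 26 mm high, about 0.08 kg; origin at the centre of its underside; at the start second from below
- blank_3: light-alloy blank, a plain bright disc 48 mm across and 26 mm high, about 0.08 kg; origin at the centre of its underside; at the start third from below
- blank_4: light-alloy blank, a plain bright disc 48 mm across and 26 mm high, about 0.08 kg; origin at the centre of its underside; at the start fourth from below, shall stay in the magazine
- blank_5: light-alloy blank, a plain bright disc 48 mm across and 26 mm high, about 0.08 kg; origin at the centre of its underside; at the start uppermost, shall stay in the magazine
- loupe: black stand loupe, 41 mm across, 40 mm high; origin at the centre of its underside. A bystander: leave it standing
- tub: blue tub with pink lid, 70 mm across, 48 mm high; origin at the centre of its underside. A bystander: leave it standing
- dropper: dark dropper bottle, 36 mm across, 99 mm high; origin at the centre of its underside. A bystander: leave it standing
There are look-alikes about, which are no part of the job. Leave any blue or orange look-alike of the blank_5 alone.

How it is judged:
By the outcome, as a careful person would: the job done as asked, in the order asked, and still so for the second after the job is handed in, with the robot touching nothing.
It also fails if it takes over 72 s, if anything falls off the work surface, if the arm or the gripper's body presses on something with over 40 N, if the wrist force passes 120 N, or if a joint passes its speed limit or range.

## Robot

A 6-joint arm with a two-finger parallel gripper is mounted at the origin on a cart in front of the work surface, level with it; the furniture and walls round the work are solid. World frame = base frame: x ahead of the robot, y to its left, z up, the work surface at z = 0. Lengths are in mm, angles in rad, forces in N, time in s.
With the tool pointing down it reaches from about 250 to 775 mm from the base axis. Payload 8.9 kg.
Tool frame: the origin (TCP) lies midway between the tips of the shut fingers; the grasp point (between the pads) lies manip.tcp_to_grasp behind it (manip.tcp_to_grasp is the distance from the TCP to the grasp point, in mm); z points along the fingers, y is the line along which they close (so a half turn about z gives the same grasp; the last joint's range is limited). The gripper opens to 85 mm and grips with 20 to 120 N. Pads are 22 mm wide; open, the fingers measure 114 mm over their backs; the gripper's body (76 mm by 85 mm) begins 54 mm behind the grasp point. The pads swing forward as they close: fully open they stand 13 mm farther back than shut.
Start: joints at [-1.452, 0.291, -0.153, 1.127, 0, 1.431], TCP at [133.852, -507.649, 231.305] pointing down, gripper open.
Joint ranges: [-2.52, 2.52], [-0.91, 1.74], [-1.3, 1.37], [-1.96, 2.02], [-1.52, 1.47], [-3.14, 3.14]. Speed limits (rad/s): [2.22, 2.22, 2.79, 3.14, 3.14, 3.14].

## Interface

Orientations are given as a rotation vector (axis times angle).
In Python, from bench import manip gives the robot as it stands.
- The arm moves only by the tool jog_arm, never from a script. Its argument "commands" is text: rows parted by semicolons, each of 7 numbers parted by spaces: the opening, from 0 (shut) to 1 (fully open), then the shift along the tool's x, y, z normalised to -1 to 1, where 1 is 0.025 m, then the turn, a rotation vector about the tool's x, y, z normalised to -1 to 1, where 1 is 4 degrees. A call has 1 to 10 rows; each row shifts and turns the commanded pose from where the row before left it, along the tool's axes as they then stand; what a row does not reach is not made up. A row lasts 1/12 s, in which the tool goes at most 41.7 mm and 7.16 degrees, less where a joint would pass 70% of its speed; a pose out of reach is approached as far as the arm can. A call with a number of a shift or a turn outside -1 to 1 is refused whole. A call with a gripper value outside its range is refused whole. The fingers move at their own pace and stop on an object; the grip force is fixed at half the most. Time passes only in rows, so rows that do not move let the fingers close. It gives the time, the measured TCP pose, the force, the opening and the grip force at its end, in the units of the state.
- manip.state(): the state, without advancing time (a new reading comes with each control period).
- manip.capture(name): name is "scene" or "top"; returns a dict with "pixels" (420x560x3 uint8, red, green, blue), "mtx" (3x3 intrinsics, pixels), "extrinsics" (4x4, takes a point from world to camera coordinates). Camera axes: x right, y up, looking along -z (the intrinsics and any distortion apply to the point x, -y, -z); pixel columns grow to the right and rows downward; lengths in mm; the calibration is good to about 2 mm. A picture is of the moment at which its call begins. There is no depth.
- manip.finish_job(): hands the job in; it is judged then, once.
The state is a dict: "time": time; "qpos": joint angles; "qvel": joint speeds; "effort": joint torques, N m; "position": TCP position; "orientation": TCP orientation; "wrist_force": force on the tool from outside, world axes, zero at the start; "wrist_torque": the same for the moment, N m; "width": finger opening in mm; "gripper_force": force on a finger pad.
Only numpy, scipy, OpenCV 4.12 (cv2) and the standard library are available. Lean on these libraries where they do the work, as an engineer would, in place of code of your own. Each camera call takes 0.05 s, during which the arm holds its last target. There are 200 camera calls.

## Working session

There is one attempt and no reset: what is moved stays moved. The work goes in short steps, Python scripts to look and compute and a tool call to move; the robot and the scene stay as the last step left them, time stands still between calls to the robot, and variables do not carry over. Pictures are saved under pics/ and viewed, at most 10 in all, crops included, and the job is handed in when it is done.

Besides the shell and the picture viewer there is one more tool, called in YAML: its name, and indented under it one key for each argument. jog_arm: Moves the arm, as the interface text tells. Its arguments: {"type":"object","properties":{"commands":{"type":"string"}},"required":["commands"]}

```bash
mkdir -p pics; python3 - <<'E'
from bench import manip
import cv2,numpy as np
for n in ("scene","top"):
    c=manip.capture(n); cv2.imwrite(f"pics/{n}0.png",c["pixels"][:,:,::-1]); np.savez(f"{n}0.npz",**c)
    print(n,c["mtx"].round(1).tolist(),c["extrinsics"].round(3).tolist(),c.keys())
print(manip.state(),manip.tcp_to_grasp)
E
```

```text
scene [[382.6, 0.0, 276.8], [0.0, 382.6, 212.2], [0.0, 0.0, 1.0]] [[-0.889, -0.457, 0.009, 530.506], [0.315, -0.6, 0.735, -190.931], [-0.331, 0.657, 0.678, -830.655], [0.0, 0.0, 0.0, 1.0]] dict_keys(['pixels', 'mtx', 'extrinsics'])
top [[395.8, 0.0, 284.5], [0.0, 395.8, 215.9], [0.0, 0.0, 1.0]] [[-0.009, -1.0, 0.005, 141.15], [0.98, -0.007, 0.198, -532.148], [-0.198, 0.007, 0.98, -885.128], [0.0, 0.0, 0.0, 1.0]] dict_keys(['pixels', 'mtx', 'extrinsics'])
{'time': 0.1, 'qpos': array([-1.45232225e+00,  2.91229485e-01, -1.54001471e-01,  1.12670051e+00,
        8.70475853e-06,  1.43146339e+00]), 'qvel': array([-0.00108983, -0.0019295 ,  0.00219839, -0.00232021, -0.00085176,
        0.00062922]), 'effort': array([ 2.12149134e-03, -5.37980318e+01,  3.31918001e+01,  9.38518642e-03,
       -1.95210009e-04,  3.25435636e-06]), 'position': array([ 133.80029417, -507.28439062,  230.80528073]), 'orientation': array([-3.11440268e+00, -4.03695850e-01, -3.22570217e-05]), 'wrist_force': array([-0.69836722,  0.24491022, -0.69930879]), 'wrist_torque': array([-0.01603131, -0.03105922, -0.02138176]), 'gripper_force': 0.0, 'width': 85.62582405823396} 18.700000000000003
```

View pics/scene0.png

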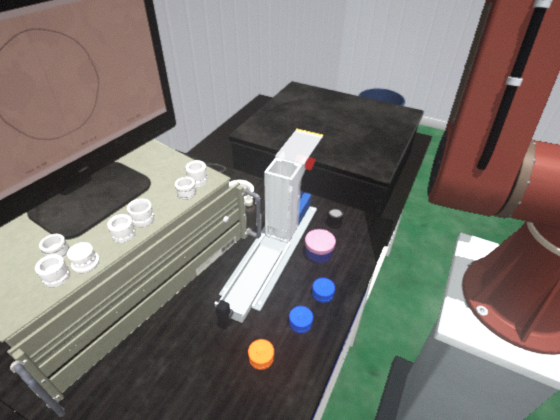

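View pics/top0.png

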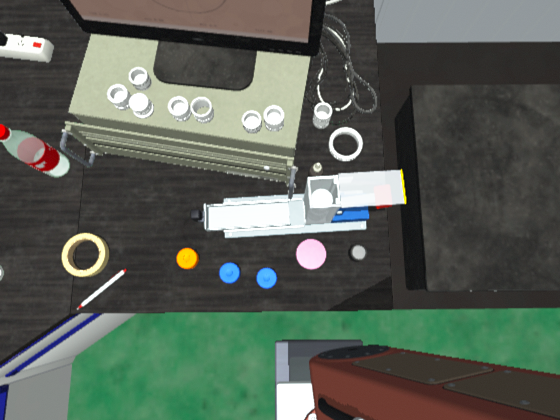

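The scene view shows the tower at (285,200), the yellow guard edge at (300,133), the red pad at (310,163) and the tray grip at (224,310). In the top view, the yellow strip is at (404,187), the grip at (196,215) and the tower top at (321,198). A large black box stands beyond the lever end.

```bash
cat > h.py <<'E'
import numpy as np,cv2
def ray(c,u,v):
    K,E=c["mtx"],c["extrinsics"]; d=np.linalg.solve(K,[u,v,1.]); d=d*[1,-1,-1]
    R,t=E[:3,:3],E[:3,3]; return -R.T@t,R.T@d
def onz(c,u,v,z):
    o,d=ray(c,u,v); return o+d*(z-o[2])/d[2]
def tri(c1,p1,c2,p2):
    (o1,d1),(o2,d2)=ray(c1,*p1),ray(c2,*p2); s=np.linalg.lstsq(np.c_[d1,-d2],o2-o1,rcond=None)[0]
    a,b=o1+s[0]*d1,o2+s[1]*d2; return (a+b)/2,np.linalg.norm(a-b)
def proj(c,p):
    q=c["extrinsics"][:3,:3]@p+c["extrinsics"][:3,3]; q=c["mtx"]@(q*[1,-1,-1]); return q[:2]/q[2]
def blobs(c,lo,hi,roi,amin=8):
    h=cv2.cvtColor(c["pixels"],cv2.COLOR_RGB2HSV); m=cv2.inRange(h,np.array(lo),np.array(hi)); x0,y0,x1,y1=roi
    z=np.zeros_like(m); z[y0:y1,x0:x1]=m[y0:y1,x0:x1]
    n,l,s,ce=cv2.connectedComponentsWithStats(z); 
    return [(s[i].tolist(),ce[i].round(1).tolist(),cv2.minAreaRect(np.argwhere(l==i)[:,::-1].astype(np.float32))) for i in range(1,n) if s[i,4]>=amin]
E
python3 - <<'E'
from h import *
S,T=np.load("scene0.npz"),np.load("top0.npz")
S,T=dict(S),dict(T)
yS=blobs(S,(20,120,120),(35,255,255),(280,110,340,150)); yT=blobs(T,(20,120,120),(35,255,255),(390,150,420,220))
print(yS,yT)
print(blobs(S,(0,150,80),(8,255,255),(290,145,330,180)),blobs(T,(0,150,60),(8,255,255),(360,170,410,220)))
gS=blobs(S,(0,0,0),(180,255,45),(212,295,236,330)); gT=blobs(T,(0,0,0),(180,255,50),(185,205,206,226)); print(gS,gT)
print("yellow tri",tri(S,yS[0][1],T,yT[0][1]))
# box edges: top view front-left corner (412,87)?, scene
for n,c in (("S",S),("T",T)):
    x0,y0,x1,y1=(200,90,340,330) if n=="S" else (180,160,420,250)
    cv2.imwrite(f"pics/{n}crop.png",cv2.resize(c["pixels"][y0:y1,x0:x1,::-1],None,fx=2.5 if n=="S" else 3.3,fy=2.5 if n=="S" else 3.3,interpolation=cv2.INTER_CUBIC))
E
```

```text
[([296, 128, 10, 3, 11], [300.6, 129.2], ((300.4706115722656, 129.11766052246094), (9.216353416442871, 0.9701424241065979), 14.03624439239502)), ([307, 131, 8, 2, 8], [310.5, 131.5], ((310.5, 131.50001525878906), (7.033533096313477, 0.7276068925857544), 14.03624439239502)), ([316, 133, 7, 3, 8], [319.4, 133.8], ((319.1499938964844, 133.5500030517578), (6.324554920196533, 0.9486832022666931), 18.434947967529297))] [([400, 169, 7, 35, 84], [403.3, 186.5], ((403.2389221191406, 185.97103881835938), (34.234275817871094, 2.5871243476867676), 83.0887680053711))]
[([306, 158, 9, 12, 79], [309.6, 163.3], ((309.29998779296875, 163.40000915527344), (7.155416965484619, 12.074767112731934), 26.56505012512207))] [([375, 205, 17, 4, 41], [382.7, 206.5], ((383.0544738769531, 206.5445556640625), (2.487593412399292, 16.11960220336914), 84.2894058227539))]
[([218, 320, 8, 9, 26], [221.5, 323.8], ((221.70004272460938, 324.10003662109375), (8.497057914733887, 5.81377649307251), 26.56505012512207))] [([185, 207, 18, 19, 140], [193.2, 217.4], ((193.5, 216.0), (18.0, 17.0), 90.0)), ([185, 209, 4, 4, 10], [186.5, 210.2], ((186.3000030517578, 210.1000213623047), (2.236067771911621, 4.0249223709106445), 63.43495178222656))]
yellow tri (array([570.84788829, -97.63709763, 209.45161667]), np.float64(22.109928511388542))
```

View pics/Scrop.png

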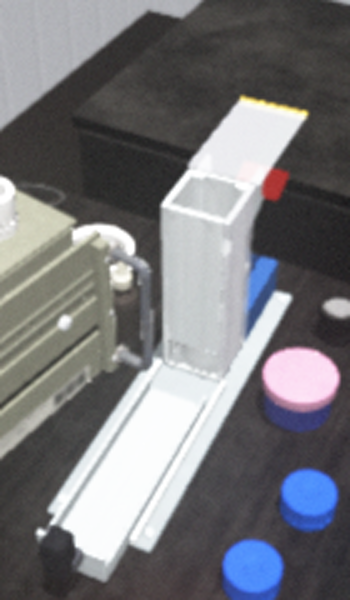

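View pics/Tcrop.png

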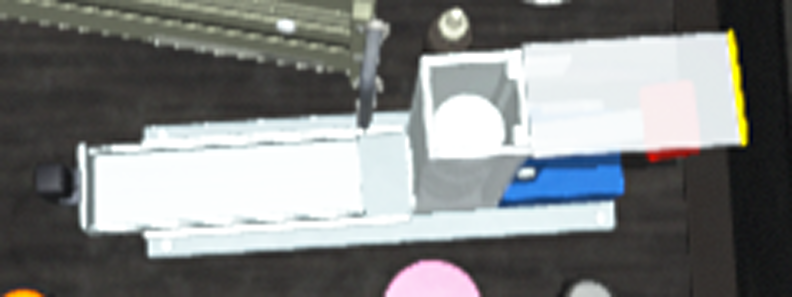

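The crops give clear corner positions for the tower top, yellow strip, base rails and grip. I'll cast these onto planes at their known heights.

```bash
python3 - <<'E'
from h import *
S,T=dict(np.load("scene0.npz")),dict(np.load("top0.npz"))
t=lambda u,v:(180+u/3.3,160+v/3.3); s=lambda u,v:(200+u/2.5,90+v/2.5)
np.set_printoptions(precision=1,suppress=True)
tw=np.array([onz(T,*t(*p),205) for p in [(420,57),(525,50),(527,150),(428,157)]]); print("towerT",tw,tw.mean(0))
tw2=np.array([onz(S,*s(*p),205) for p in [(162,207),(187,169),(257,184),(226,223)]]); print("towerS",tw2,tw2.mean(0))
ye=np.array([onz(T,*t(*p),203) for p in [(732,30),(745,145)]]);print("yelT",ye,ye.mean(0))
ys=np.array([onz(S,*s(*p),203) for p in [(240,98),(308,114)]]);print("yelS",ys,ys.mean(0))
b=np.array([onz(T,*t(*p),6) for p in [(147,257),(614,230),(145,127)]]);print("base",b)
print("gripT",onz(T,*t(50,182),73),"gripS",onz(S,*s(60,541),73), tri(S,s(60,541),T,t(50,182)))
print("outer tray end T z26",onz(T,*t(80,145),26),onz(T,*t(84,233),26))
print("red near corner T",onz(T,*t(648,160),138),onz(T,*t(698,152),141))
# black box top edge
print("box corner tri", tri(S,s(75,122),T,(412,87)), "boxS near", tri(S,(388,190),T,(425,291)))
print("dispenser-near handle T", onz(T,*t(365,125),120))
for z in (0,100,120): print(z,onz(T,412,87,z),onz(T,425,291,z),onz(T,398,190,z))
E
```

```text
towerT [[581.8  91.2 205. ]
 [585.8  26.8 205. ]
 [523.   27.8 205. ]
 [519.1  87.6 205. ]] [552.4  58.4 205. ]
towerS [[578.1  96.  205. ]
 [585.4  35.5 205. ]
 [520.   27.  205. ]
 [519.9  90.5 205. ]] [550.9  62.2 205. ]
yelT [[ 598.4 -101.8  203. ]
 [ 525.6 -104.8  203. ]] [ 562.  -103.3  203. ]
yelS [[ 597.  -102.1  203. ]
 [ 525.3 -106.1  203. ]] [ 561.1 -104.1  203. ]
base [[488.8 284.5   6. ]
 [506.5 -65.3   6. ]
 [588.6 288.2   6. ]]
gripT [532.6 343.9  73. ] gripS [531.  348.8  73. ] (array([534. , 345.4,  66.3]), np.float64(0.11641328827006049))
outer tray end T z26 [570.2 333.1  26. ] [504.  328.1  26. ]
red near corner T [531.  -61.4 138. ] [535.5 -93.6 141. ]
box corner tri (array([ 864.8, -192.1,   49.1]), np.float64(5.006058026908802)) boxS near (array([ 354.1, -189. ,   36.8]), np.float64(3.735166969295057))
dispenser-near handle T [560.5 123.4 120. ]
0 [ 895.2 -209.5    0. ] [ 356.2 -201.8    0. ] [ 609.2 -153.     0. ]
100 [ 838.8 -173.2  100. ] [ 355.3 -166.3  100. ] [ 582.2 -122.5  100. ]
120 [ 827.5 -165.9  120. ] [ 355.1 -159.2  120. ] [ 576.9 -116.4  120. ]
```

The dispenser comes out at about (551, 58.5), with a yaw of about 0.057. The tray is drawn out by about 34 mm, and the grip is near (534, 345). The black box top is low, at about 45 mm. First I'll yaw the tool so that its x axis is the dispenser's +y, its y axis is the dispenser's +x and its z axis points down.

jog_arm:
  commands: "1 0 0 0 0 0 -0.98;1 0 0 0 0 0 -0.98;1 0 0 0 0 0 -0.98;1 0 0 0 0 0 -0.98;1 0 0 0 0 0 -0.98;1 0 0 0 0 0 -0.98;1 0 0 0 0 0 -0.98;1 0 0 0 0 0 -0.98;1 0 0 0 0 0 -0.98;1 0 0 0 0 0 -0.98"

```text
time: 0.93
position: [133.8, -507.4, 231.0]
orientation: [-2.796, -1.43, -0.0]
wrist_force: [-0.1, 0.6, 0.5]
width: 85.5
gripper_force: 0.0
```

jog_arm:
  commands: "1 0 0 0 0 0 -0.98;1 0 0 0 0 0 -0.98;1 0 0 0 0 0 -0.98;1 0 0 0 0 0 -0.98;1 0 0 0 0 0 -0.98;1 0 0 0 0 0 -0.98;1 0 0 0 0 0 -0.98;1 0 0 0 0 0 -0.98;1 0 0 0 0 0 -0.98;1 0 0 0 0 0 -0.98"

```text
time: 1.77
position: [133.8, -507.4, 230.9]
orientation: [-2.155, -2.285, -0.001]
wrist_force: [-0.3, -0.4, -0.4]
width: 85.3
gripper_force: 0.0
```

```bash
cat > w.py <<'E'
import sys,numpy as np
from bench import manip
from scipy.spatial.transform import Rotation as Ro
np.set_printoptions(precision=2,suppress=True)
O=np.array([551,58.5,0]);A=Ro.from_euler('z',.057).as_matrix()
s=manip.state();R=Ro.from_rotvec(s["orientation"]).as_matrix()
print("t %.2f pos"%s["time"],s["position"],"disp",A.T@(s["position"]-O),"toolaxes in disp:\n",(A.T@R).T,"\nF",s["wrist_force"],"q",s["qpos"],"w",s["width"],s["gripper_force"])
if len(sys.argv)>3:
    d=A@np.array([float(v) for v in sys.argv[1:4]])+O-s["position"]; print("to target, tool units",R.T@d/25)
E
python3 w.py 0 287 200
```

```text
t 1.77 pos [ 133.82 -507.39  230.95] disp [-448.74 -541.2   230.95] toolaxes in disp:
 [[-0.  1.  0.]
 [ 1.  0. -0.]
 [-0.  0. -1.]] 
F [-0.3  -0.42 -0.36] q [-1.45  0.29 -0.15  1.13  0.    0.06] w 85.32944404560054 0.0
to target, tool units [33.1  18.01  1.26]
```

jog_arm:
  commands: "1 0.92 0.5 0 0 0 0;1 0.92 0.5 0 0 0 0;1 0.92 0.5 0 0 0 0;1 0.92 0.5 0 0 0 0;1 0.92 0.5 0 0 0 0;1 0.92 0.5 0 0 0 0;1 0.92 0.5 0 0 0 0;1 0.92 0.5 0 0 0 0;1 0.92 0.5 0 0 0 0;1 0.92 0.5 0 0 0 0"

```text
time: 2.6
position: [246.1, -269.7, 231.1]
orientation: [-2.159, -2.282, -0.0]
wrist_force: [-0.3, -0.0, 0.7]
width: 85.5
gripper_force: 0.0
```

jog_arm:
  commands: "1 0.92 0.5 0 0 0 0;1 0.92 0.5 0 0 0 0;1 0.92 0.5 0 0 0 0;1 0.92 0.5 0 0 0 0;1 0.92 0.5 0 0 0 0;1 0.92 0.5 0 0 0 0;1 0.92 0.5 0 0 0 0;1 0.92 0.5 0 0 0 0;1 0.92 0.5 0 0 0 0;1 0.92 0.5 0 0 0 0"

```text
time: 3.43
position: [358.2, -33.2, 231.2]
orientation: [-2.159, -2.282, 0.0]
wrist_force: [0.3, -0.4, -0.4]
width: 85.5
gripper_force: 0.0
```

jog_arm:
  commands: "1 0.92 0.5 0 0 0 0;1 0.92 0.5 0 0 0 0;1 0.92 0.5 0 0 0 0;1 0.92 0.5 0 0 0 0;1 0.92 0.5 0 0 0 0;1 0.92 0.5 0 0 0 0;1 0.92 0.5 0 0 0 0;1 0.92 0.5 0 0 0 0;1 0.92 0.5 0 0 0 0;1 0.92 0.5 0 0 0 0"

```text
time: 4.27
position: [470.2, 203.4, 231.0]
orientation: [-2.159, -2.282, 0.001]
wrist_force: [0.1, 0.1, -0.3]
width: 85.3
gripper_force: 0.0
```

```bash
python3 w.py 0 287 140
```

```text
t 4.27 pos [470.22 203.36 230.97] disp [-72.4  149.22 230.97] toolaxes in disp:
 [[ 0.  1. -0.]
 [ 1. -0. -0.]
 [-0. -0. -1.]] 
F [ 0.09  0.12 -0.28] q [ 0.27  0.27 -0.19  1.12 -0.    1.78] w 85.34477985168384 0.0
to target, tool units [5.52 2.89 3.64]
```

jog_arm:
  commands: "1 0.69 0.36 0.45 0 0 0;1 0.69 0.36 0.45 0 0 0;1 0.69 0.36 0.45 0 0 0;1 0.69 0.36 0.45 0 0 0;1 0.69 0.36 0.45 0 0 0;1 0.69 0.36 0.45 0 0 0;1 0.69 0.36 0.45 0 0 0;1 0.69 0.36 0.45 0 0 0;1 0 0 0 0 0 0;1 0 0 0 0 0 0"

```text
time: 5.1
position: [533.6, 344.0, 140.0]
orientation: [-2.157, -2.283, 0.004]
wrist_force: [-1.1, -0.1, -0.2]
width: 85.0
gripper_force: 0.0
```

```bash
python3 w.py 0 287 41; python3 - <<'E'
from bench import manip
from h import *
o=[]
for n,(x0,y0,x1,y1) in (("scene",(170,230,310,370)),("top",(130,145,270,285))):
    c=manip.capture(n); o.append(cv2.resize(c["pixels"][y0:y1,x0:x1,::-1],(390,390),interpolation=cv2.INTER_CUBIC))
cv2.imwrite("pics/g1.png",np.hstack(o))
E
```

```text
t 5.10 pos [533.64 343.96 139.98] disp [ -1.07 285.99 139.98] toolaxes in disp:
 [[ 0.  1. -0.]
 [ 1. -0. -0.]
 [-0. -0. -1.]] 
F [-1.12 -0.06 -0.22] q [ 0.46  0.56  0.02  1.03 -0.    1.97] w 85.03926773605036 0.0
to target, tool units [0.04 0.05 3.96]
```

View pics/g1.png

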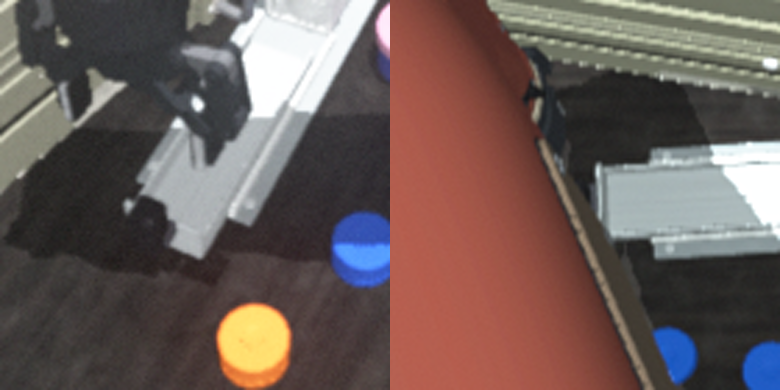

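The scene view shows the open fingers straddling the black grip, at crop (150,220), from above. The top view is blocked by the arm. Next I'll go down and pinch.

jog_arm:
  commands: "1 0 0.02 0.8 0 0 0;1 0 0.02 0.8 0 0 0;1 0 0 0.8 0 0 0;1 0 0 0.8 0 0 0;1 0 0 0.7 0 0 0;0 0 0 0 0 0 0;0 0 0 0 0 0 0;0 0 0 0 0 0 0;0 0 0 0 0 0 0;0 0 0 0 0 0 0"

```text
time: 6.03
position: [536.2, 344.1, 45.3]
orientation: [2.159, 2.281, 0.003]
wrist_force: [1.1, -0.8, 0.2]
width: 25.2
gripper_force: 0.0
```

```bash
python3 w.py 0 253 41
```

```text
t 6.03 pos [536.23 344.14  45.31] disp [  1.53 286.01  45.31] toolaxes in disp:
 [[ 0.  1.  0.]
 [ 1. -0.  0.]
 [ 0.  0. -1.]] 
F [ 1.08 -0.82  0.21] q [ 0.46  0.65 -0.09  0.83  0.    1.97] w 25.188269981379484 0.0
to target, tool units [-1.32 -0.06  0.17]
```

jog_arm:
  commands: "0 0 0 0 0 0 0;0 0 0 0 0 0 0;0 0 0 0 0 0 0;0 -0.2 0 0 0 0 0;0 -0.2 0 0 0 0 0;0 -0.2 0 0 0 0 0"

```text
time: 6.53
position: [538.3, 330.6, 45.6]
orientation: [2.158, 2.282, 0.009]
wrist_force: [4.7, 5.0, 4.9]
width: 21.1
gripper_force: 62.4
```

jog_arm:
  commands: "0 -0.2 0.04 0 0 0 0;0 -0.2 0.03 0 0 0 0;0 -0.15 0 0 0 0 0;0 -0.06 0 0 0 0 0;0 -0.06 0 0 0 0 0"

```text
time: 6.95
position: [539.2, 313.7, 45.5]
orientation: [-2.158, -2.282, -0.005]
wrist_force: [-2.6, 4.6, 10.7]
width: 21.2
gripper_force: 63.2
```

jog_arm:
  commands: "0 -0.06 0 0 0 0 0;0 -0.06 0 0 0 0 0;0 -0.06 0 0 0 0 0;0 0 0 0 0 0 0"

```text
time: 7.28
position: [539.4, 309.9, 45.5]
orientation: [-2.157, -2.282, -0.006]
wrist_force: [-2.5, 7.1, 8.9]
width: 20.9
gripper_force: 63.0
```

jog_arm:
  commands: "0 -0.05 0 0 0 0 0;0 -0.05 0 0 0 0 0;0 -0.05 0 0 0 0 0;0 0 0 0 0 0 0"

```text
time: 7.62
position: [539.5, 309.9, 45.6]
orientation: [-2.151, -2.281, -0.014]
wrist_force: [-3.1, 25.6, 4.8]
width: 20.9
gripper_force: 62.3
```

The tray is home: it stopped at y=309.9 and the force rose to 25 N. That refines the fit to O = (552.5, 57.7) and a yaw of 0.053. I'll unload, release and rise.

jog_arm:
  commands: "0 0.12 0 0 0 0 0;1 0 0 0 0 0 0;1 0 0 0 0 0 0;1 0 0 0 0 0 0;1 0 0 0 0 0 0;1 0 0 -0.5 0 0 0;1 0 0 -1 0 0 0;1 0 0 -1 0 0 0;0.5 0 0 -1 0 0 0;0 0 0 -1 0 0 0"

```text
time: 8.45
position: [538.9, 306.6, 157.3]
orientation: [-2.159, -2.281, 0.001]
wrist_force: [1.1, -1.0, 0.2]
width: 63.5
gripper_force: 0.0
```

```bash
sed -i 's/551,58.5,0/552.5,57.7,0/;s/.057/.053/' w.py; python3 w.py -130 100 260; python3 - <<'E'
from bench import manip
from h import *
c=manip.capture("scene"); cv2.imwrite("pics/g2.png",cv2.resize(c["pixels"][90:350,190:350,::-1],None,fx=2.3,fy=2.3,interpolation=cv2.INTER_CUBIC))
E
```

```text
t 8.45 pos [538.94 306.57 157.27] disp [ -0.36 249.24 157.27] toolaxes in disp:
 [[-0.  1. -0.]
 [ 1.  0. -0.]
 [-0. -0. -1.]] 
F [ 1.14 -0.99  0.22] q [ 0.4   0.52 -0.    1.05 -0.    1.92] w 63.500191572404525 0.0
to target, tool units [-5.96 -5.2  -4.1 ]
```

View pics/g2.png

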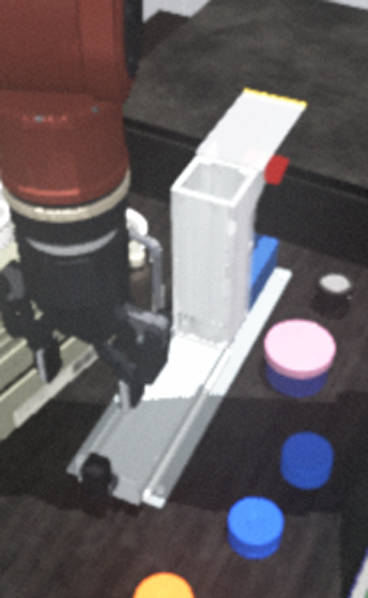

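The scene view shows the tray pushed in, with its end wall now flush with the rails at crop (160,490). I'll move around the front of the tower to the lever end.

jog_arm:
  commands: "0 -0.75 -0.87 -0.68 0 0 0;0 -0.75 -0.87 -0.68 0 0 0;0 -0.75 -0.87 -0.68 0 0 0;0 -0.75 -0.87 -0.68 0 0 0;0 -0.75 -0.87 -0.68 0 0 0;0 -0.75 -0.87 -0.68 0 0 0;0 -0.96 0 0 0 0 0;0 -0.96 0 0 0 0 0;0 -0.96 0 0 0 0 0;0 -0.96 0 0 0 0 0"

```text
time: 9.33
position: [420.1, 90.4, 258.4]
orientation: [2.159, 2.282, 0.0]
wrist_force: [0.1, 0.1, 0.5]
width: -0.4
gripper_force: 0.0
```

jog_arm:
  commands: "0 -0.96 0 0 0 0 0;0 -0.96 0 0 0 0 0;0 -0.96 0 0 0 0 0;0 -0.96 0 0 0 0 0;0 -0.96 0 0 0 0 0;0 -0.96 0 0 0 0 0;0 -0.96 0 0 0 0 0;0 -0.96 0 0 0 0 0;0 -0.96 0 0 0 0 0;0 -0.96 0 0 0 0 0"

```text
time: 10.17
position: [433.3, -149.4, 258.1]
orientation: [-2.16, -2.281, 0.0]
wrist_force: [0.8, -0.0, 0.1]
width: 0.0
gripper_force: 0.0
```

jog_arm:
  commands: "0 0 0.4 0 0 0.94 0;0 0 0.4 0 0 0.94 0;0 0 0.4 0 0 0.94 0;0 0 0.4 0 0 0.94 0;0 0 0.4 0 0 0.94 0;0 0 0.4 0 0 0.94 0;0 0 0.4 0 0 0.94 0;0 0 0.4 0 0 0.94 0"

```text
time: 10.83
position: [514.0, -144.0, 258.2]
orientation: [-1.866, -1.971, -0.505]
wrist_force: [-0.6, -0.1, 0.5]
width: -0.1
gripper_force: 0.0
```

```bash
python3 w.py 0 -190 190
```

```text
t 10.83 pos [ 513.96 -144.03  258.24] disp [ -49.18 -199.41  258.24] toolaxes in disp:
 [[-0.    0.86  0.5 ]
 [ 1.    0.    0.  ]
 [-0.    0.5  -0.86]] 
F [-0.59 -0.13  0.48] q [-0.65  0.54  0.17  1.56  0.39  0.79] w -0.052672506788018006 0.0
to target, tool units [-1.05  1.97  2.55]
```

jog_arm:
  commands: "0 0 0.49 0 0 0.94 0;0 0 0.49 0 0 0.94 0;0 0 0.49 0 0 0.94 0;0 0 0.49 0 0 0.94 0;0 -0.64 0 0.64 0 0 0;0 -0.64 0 0.64 0 0 0;0 -0.64 0 0.64 0 0 0;0 0 0 0 0 0 0"

```text
time: 11.5
position: [561.0, -140.3, 186.2]
orientation: [-1.701, -1.794, -0.705]
wrist_force: [-1.2, 1.1, -0.6]
width: -0.2
gripper_force: 0.0
```

```bash
python3 w.py 0 -155 155; python3 - <<'E'
from bench import manip
from h import *
c=manip.capture("scene"); d=manip.capture("top")
cv2.imwrite("pics/g3.png",np.hstack([cv2.resize(c["pixels"][70:210,240:380,::-1],(390,390),interpolation=cv2.INTER_CUBIC),cv2.resize(d["pixels"][130:270,340:480,::-1],(390,390),interpolation=cv2.INTER_CUBIC)]))
E
```

```text
t 11.50 pos [ 561.03 -140.26  186.18] disp [  -1.97 -198.13  186.18] toolaxes in disp:
 [[ 0.    0.7   0.71]
 [ 1.    0.   -0.  ]
 [-0.01  0.71 -0.7 ]] 
F [-1.21  1.09 -0.6 ] q [-0.68  0.84  0.35  1.68  0.55  0.66] w -0.18739637724724997 0.0
to target, tool units [0.33 0.09 2.1 ]
```

View pics/g3.png

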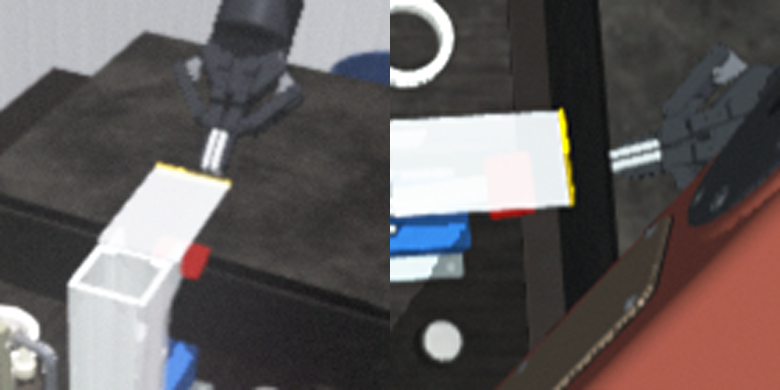

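The shut fingers are lined up with the guard's centre, just outside the yellow strip. I'll slide in under the guard.

jog_arm:
  commands: "0 0.07 0.02 0.58 0 0 0;0 0.07 0.02 0.58 0 0 0;0 0.07 0.02 0.58 0 0 0;0 0.07 0.02 0.58 0 0 0;0 0 0 0 0 0 0"

```text
time: 12.02
position: [561.8, -93.0, 155.2]
orientation: [-1.701, -1.801, -0.707]
wrist_force: [0.1, 0.6, 0.7]
width: 0.0
gripper_force: 0.0
```

```bash
python3 w.py 0 -139 135
```

```text
t 12.02 pos [561.77 -93.04 155.23] disp [   1.27 -151.02  155.23] toolaxes in disp:
 [[-0.    0.71  0.71]
 [ 1.    0.    0.  ]
 [-0.    0.71 -0.71]] 
F [0.08 0.55 0.67] q [-0.62  0.8   0.2   1.54  0.58  0.72] w 0.046026816281753175 0.0
to target, tool units [-0.23 -0.05  0.91]
```

jog_arm:
  commands: "0 -0.1 0 0.3 0 0 0;0 -0.1 0 0.3 0 0 0;0 -0.1 0 0.3 0 0 0"

```text
time: 12.27
position: [563.3, -91.5, 133.9]
orientation: [-1.712, -1.812, -0.704]
wrist_force: [-10.3, -69.4, 28.6]
width: -0.1
gripper_force: 34.3
```

jog_arm:
  commands: "0 -0.2 0 0.2 0 0 0;0 -0.2 0 0.2 0 0 0"

```text
time: 12.43
position: [563.5, -95.1, 120.0]
orientation: [-1.717, -1.816, -0.702]
wrist_force: [-10.4, -64.0, 22.1]
width: 0.2
gripper_force: 29.9
```

```bash
python3 w.py 0 -139 75
```

```text
t 12.43 pos [563.54 -95.1  119.96] disp [   2.93 -153.17  119.96] toolaxes in disp:
 [[-0.01  0.72  0.69]
 [ 1.   -0.    0.01]
 [ 0.01  0.69 -0.72]] 
F [-10.35 -64.04  22.14] q [-0.62  0.82  0.16  1.45  0.58  0.73] w 0.17414281602346754 29.90414410829544
to target, tool units [-0.84 -0.13  1.69]
```

The tips met the lever's outer end face (Fy −64 N) instead of the pad top. I'll back out, tilt about 8° more, and go in higher.

jog_arm:
  commands: "0 -0.3 0 -0.3 0 0 0;0 -0.3 0 -0.3 0 0 0;0 -0.3 0 -0.3 0 0 0;0 0 0 0 0 1 0;0 0 0 0 0 1 0;0 0 0 0 0 0 0"

```text
time: 12.93
position: [562.2, -116.9, 116.7]
orientation: [-1.611, -1.697, -0.808]
wrist_force: [0.1, -0.1, -0.9]
width: -0.0
gripper_force: 0.0
```

```bash
python3 w.py 0 -165 157
```

```text
t 12.93 pos [ 562.24 -116.89  116.72] disp [   0.48 -174.86  116.72] toolaxes in disp:
 [[ 0.   0.6  0.8]
 [ 1.   0.  -0. ]
 [-0.   0.8 -0.6]] 
F [ 0.15 -0.1  -0.91] q [-0.68  0.98  0.33  1.66  0.63  0.58] w -0.03472131860937777 0.0
to target, tool units [ 1.53 -0.02 -0.64]
```

jog_arm:
  commands: "0 0.51 0 -0.21 0 0 0;0 0.51 0 -0.21 0 0 0;0 0.51 0 -0.21 0 0 0;0 0 0 0 0 0 0;0 0 0 0 0 0 0"

```text
time: 13.35
position: [563.2, -105.1, 161.4]
orientation: [-1.612, -1.709, -0.806]
wrist_force: [0.3, 0.1, -0.1]
width: 0.2
gripper_force: 0.0
```

```bash
python3 w.py 0 -140 157;  python3 - <<'E'
from bench import manip
from h import *
c=manip.capture("scene"); np.savez("s4.npz",**c)
print(blobs(c,(0,150,80),(8,255,255),(290,145,330,200)))
cv2.imwrite("pics/g4.png",cv2.resize(c["pixels"][90:220,230:360,::-1],(560,560),interpolation=cv2.INTER_CUBIC))
E
```

```text
t 13.35 pos [ 563.18 -105.1   161.43] disp [   2.04 -163.14  161.43] toolaxes in disp:
 [[-0.   0.6  0.8]
 [ 1.   0.   0. ]
 [-0.   0.8 -0.6]] 
F [ 0.26  0.09 -0.07] q [-0.67  0.91  0.32  1.7   0.64  0.6 ] w 0.18734753953876893 0.0
to target, tool units [ 0.42 -0.08  0.85]
[([306, 158, 9, 12, 78], [309.6, 163.3], ((309.3103332519531, 163.22412109375), (7.056422710418701, 11.698805809020996), 21.801410675048828))]
```

View pics/g4.png

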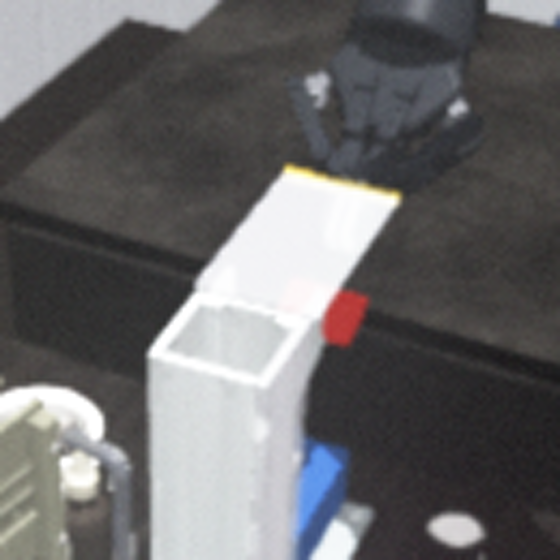

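The lever is back at rest: its red blob matches the start position. The tips sit at the guard's edge, so I'll go in.

jog_arm:
  commands: "0 0.12 -0.03 0.28 0 0 0;0 0.12 -0.03 0.28 0 0 0;0 0.12 -0.03 0.28 0 0 0;0 0 0 0 0 0 0"

```text
time: 13.73
position: [558.4, -81.4, 153.2]
orientation: [-1.61, -1.703, -0.805]
wrist_force: [0.7, 0.2, 0.3]
width: -0.1
gripper_force: 0.0
```

```bash
python3 w.py 0 -140 140
```

```text
t 13.73 pos [558.36 -81.42 153.25] disp [  -1.52 -139.24  153.25] toolaxes in disp:
 [[-0.   0.6  0.8]
 [ 1.   0.  -0. ]
 [-0.   0.8 -0.6]] 
F [0.71 0.2  0.27] q [-0.65  0.89  0.25  1.64  0.66  0.62] w -0.09371250913159672 0.0
to target, tool units [-0.44  0.06  0.29]
```

jog_arm:
  commands: "0 -0.32 0 0.24 0 0 0;0 -0.32 0 0.24 0 0 0;0 -0.32 0 0.24 0 0 0;0 0 0 0 0 0 0"

```text
time: 14.07
position: [559.2, -83.5, 122.5]
orientation: [-1.612, -1.702, -0.807]
wrist_force: [1.5, -1.3, 4.7]
width: -0.3
gripper_force: 2.7
```

```bash
python3 w.py 0 -139 75
```

```text
t 14.07 pos [559.18 -83.48 122.46] disp [  -0.81 -141.33  122.46] toolaxes in disp:
 [[-0.   0.6  0.8]
 [ 1.   0.   0. ]
 [-0.   0.8 -0.6]] 
F [ 1.49 -1.31  4.73] q [-0.65  0.92  0.23  1.59  0.66  0.62] w -0.27487393622107886 2.742454893887043
to target, tool units [-1.46  0.03  1.21]
```

The tips are on the pad and the lever yields at about 5 N. Continuing down.

jog_arm:
  commands: "0 -0.3 0 0.24 0 0 0;0 -0.3 0 0.24 0 0 0;0 -0.3 0 0.24 0 0 0;0 -0.3 0 0.24 0 0 0;0 0 0 0 0 0 0"

```text
time: 14.48
position: [559.4, -82.4, 84.2]
orientation: [-1.613, -1.702, -0.808]
wrist_force: [2.8, -3.5, 6.0]
width: 0.1
gripper_force: 3.7
```

jog_arm:
  commands: "0 -0.15 0 0.12 0 0 0;0 -0.15 0 0.12 0 0 0;0 0 0 0 0 0 0"

```text
time: 14.73
position: [559.3, -81.2, 75.7]
orientation: [-1.612, -1.701, -0.809]
wrist_force: [2.0, 2.6, 8.2]
width: -0.2
gripper_force: 3.6
```

```bash
python3 w.py 0 -139 66
```

```text
t 14.73 pos [559.32 -81.25  75.74] disp [  -0.55 -139.12   75.74] toolaxes in disp:
 [[-0.   0.6  0.8]
 [ 1.   0.   0. ]
 [-0.   0.8 -0.6]] 
F [2.05 2.61 8.15] q [-0.65  0.97  0.21  1.52  0.66  0.62] w -0.15839361160673593 3.640225874260068
to target, tool units [-0.31  0.02  0.24]
```

Not at the stop yet, so I'll go on in small steps.

jog_arm:
  commands: "0 -0.12 0 0.09 0 0 0;0 -0.12 0 0.09 0 0 0;0 0 0 0 0 0 0"

```text
time: 14.98
position: [559.6, -81.1, 72.6]
orientation: [-1.613, -1.697, -0.812]
wrist_force: [-3.5, -0.3, 37.6]
width: 0.2
gripper_force: 18.0
```

jog_arm:
  commands: "0 -0.06 0 0.05 0 0 0;0 -0.06 0 0.05 0 0 0;0 0 0 0 0 0 0"

```text
time: 15.23
position: [559.8, -80.9, 71.7]
orientation: [-1.614, -1.695, -0.814]
wrist_force: [-9.0, -7.0, 60.7]
width: 0.2
gripper_force: 29.7
```

```bash
python3 w.py 0 -139 66
```

```text
t 15.23 pos [559.81 -80.87  71.68] disp [  -0.04 -138.77   71.68] toolaxes in disp:
 [[ 0.    0.59  0.8 ]
 [ 1.   -0.    0.  ]
 [ 0.    0.8  -0.59]] 
F [-9.04 -7.02 60.72] q [-0.65  0.98  0.2   1.51  0.67  0.62] w 0.24097013302122508 29.682250265032053
to target, tool units [-0.19  0.    0.13]
```

The lever is at its stop (60 N at z≈72). Now the mirrored rise, letting it return fully.

jog_arm:
  commands: "0 0.47 0 -0.37 0 0 0;0 0.47 0 -0.37 0 0 0;0 0.47 0 -0.37 0 0 0;0 0.47 0 -0.37 0 0 0;0 0.47 0 -0.37 0 0 0;0 0.47 0 -0.35 0 0 0;0 0 0 0 0 0 0;0 0 0 0 0 0 0;0 0 0 0 0 0 0"

```text
time: 15.98
position: [558.8, -83.3, 152.9]
orientation: [-1.612, -1.703, -0.805]
wrist_force: [-0.0, 0.0, -0.0]
width: -0.2
gripper_force: 0.0
```

```bash
python3 w.py 0 -139 140; cat > b.py <<'E'
from bench import manip
from h import *
import sys
c=manip.capture("scene")
print(blobs(c,(0,150,80),(8,255,255),(290,145,330,200)))
x0,y0,x1,y1=210,140,330,330
cv2.imwrite(f"pics/{sys.argv[1]}.png",cv2.resize(c["pixels"][y0:y1,x0:x1,::-1],None,fx=3,fy=3,interpolation=cv2.INTER_CUBIC))
E
python3 b.py st1
```

```text
t 15.98 pos [558.81 -83.28 152.92] disp [  -1.17 -141.11  152.92] toolaxes in disp:
 [[-0.   0.6  0.8]
 [ 1.   0.  -0. ]
 [-0.   0.8 -0.6]] 
F [-0.02  0.02 -0.05] q [-0.65  0.89  0.25  1.65  0.66  0.62] w -0.1511720876489683 0.0
to target, tool units [-0.36  0.05  0.38]
[([306, 158, 9, 12, 79], [309.6, 163.3], ((309.29998779296875, 163.40000915527344), (7.155416965484619, 12.074767112731934), 26.56505012512207))]
```

View pics/st1.png

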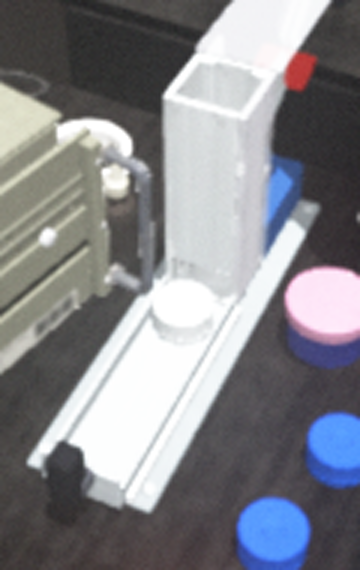

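One blank is in the tray at crop (182,308), and the lever is back at rest. Stroke two.

jog_arm:
  commands: "0 -0.32 0 0.26 0 0 0;0 -0.32 0 0.26 0 0 0;0 -0.32 0 0.25 0 0 0;0 -0.32 0 0.25 0 0 0;0 -0.32 0 0.25 0 0 0;0 -0.32 0 0.25 0 0 0;0 -0.32 0 0.25 0 0 0;0 -0.32 0 0.25 0 0 0;0 -0.12 0 0.09 0 0 0;0 0 0 0 0 0 0"

```text
time: 16.87
position: [559.3, -80.3, 72.7]
orientation: [-1.613, -1.695, -0.812]
wrist_force: [-4.3, -2.8, 40.9]
width: -0.1
gripper_force: 19.6
```

jog_arm:
  commands: "0 -0.09 0 0.07 0 0 0;0 -0.06 0 0.05 0 0 0;0 0 0 0 0 0 0"

```text
time: 17.12
position: [559.6, -80.1, 71.6]
orientation: [-1.613, -1.693, -0.815]
wrist_force: [-10.9, -8.8, 69.6]
width: 0.2
gripper_force: 34.0
```

jog_arm:
  commands: "0 0.47 0 -0.37 0 0 0;0 0.47 0 -0.37 0 0 0;0 0.47 0 -0.37 0 0 0;0 0.47 0 -0.37 0 0 0;0 0.47 0 -0.37 0 0 0;0 0.48 0 -0.38 0 0 0;0 0 0 0 0 0 0;0 0 0 0 0 0 0;0 0 0 0 0 0 0"

```text
time: 17.87
position: [558.7, -83.2, 152.7]
orientation: [-1.611, -1.703, -0.805]
wrist_force: [0.5, 0.9, -0.7]
width: -0.0
gripper_force: 0.0
```

```bash
python3 w.py 0 -139 140|head -1;python3 b.py st2
```

```text
t 17.87 pos [558.72 -83.16 152.66] disp [  -1.25 -140.99  152.66] toolaxes in disp:
[([306, 158, 9, 12, 77], [309.6, 163.2], ((309.323486328125, 163.29409790039062), (7.0314412117004395, 12.176399230957031), 30.963754653930664))]
```

The lever is at rest again. Stroke three is the same.

jog_arm:
  commands: "0 -0.32 0 0.26 0 0 0;0 -0.32 0 0.26 0 0 0;0 -0.32 0 0.25 0 0 0;0 -0.32 0 0.25 0 0 0;0 -0.32 0 0.25 0 0 0;0 -0.32 0 0.25 0 0 0;0 -0.32 0 0.25 0 0 0;0 -0.32 0 0.25 0 0 0;0 -0.12 0 0.09 0 0 0;0 0 0 0 0 0 0"

```text
time: 18.75
position: [559.3, -80.3, 72.7]
orientation: [-1.613, -1.695, -0.812]
wrist_force: [-4.7, -2.4, 41.4]
width: 0.2
gripper_force: 19.7
```

jog_arm:
  commands: "0 -0.09 0 0.07 0 0 0;0 -0.06 0 0.05 0 0 0;0 0 0 0 0 0 0"

```text
time: 19.0
position: [559.5, -80.1, 71.6]
orientation: [-1.613, -1.692, -0.815]
wrist_force: [-11.5, -9.6, 69.4]
width: 0.1
gripper_force: 34.1
```

jog_arm:
  commands: "0 0.47 0 -0.37 0 0 0;0 0.47 0 -0.37 0 0 0;0 0.47 0 -0.37 0 0 0;0 0.47 0 -0.37 0 0 0;0 0.47 0 -0.37 0 0 0;0 0.48 0 -0.38 0 0 0;0 0 0 0 0 0 0;0 0 0 0 0 0 0;0 0 0 0 0 0 0"

```text
time: 19.75
position: [558.7, -83.2, 152.6]
orientation: [-1.611, -1.703, -0.805]
wrist_force: [-0.4, -0.3, -0.2]
width: 0.0
gripper_force: 0.0
```

```bash
python3 w.py 0 -139 140|head -1;python3 b.py st3
```

```text
t 19.75 pos [558.71 -83.17 152.63] disp [  -1.26 -141.    152.63] toolaxes in disp:
[([306, 158, 9, 12, 79], [309.6, 163.3], ((309.29998779296875, 163.40000915527344), (7.155416965484619, 12.074767112731934), 26.56505012512207))]
```

View pics/st3.png

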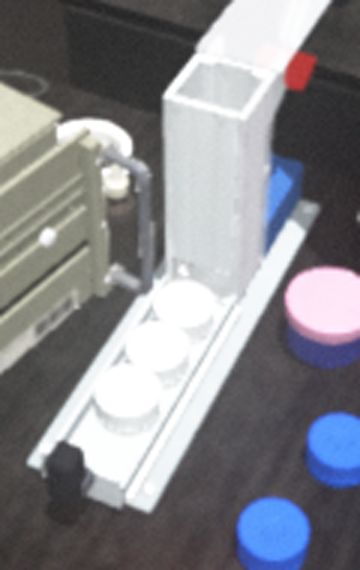

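The tray holds three flat blanks at crop (186,306), (157,346) and (126,392), with the lever up. I'll retreat from under the guard.

jog_arm:
  commands: "0 -0.12 0.03 -0.28 0 0 0;0 -0.12 0.03 -0.28 0 0 0;0 -0.12 0.03 -0.28 0 0 0;0 0.02 0 -0.64 0 0 0;0 0.02 0 -0.64 0 0 0;0 0.02 0 -0.64 0 0 0;0 0.75 0 -0.56 0 0 0;0 0.75 0 -0.56 0 0 0;0 0.75 0 -0.56 0 0 0;0 0 -0.4 0 0 -1 0"

```text
time: 20.63
position: [555.4, -145.1, 260.2]
orientation: [-1.659, -1.749, -0.76]
wrist_force: [-0.2, -1.1, 0.3]
width: -0.0
gripper_force: 0.0
```

jog_arm:
  commands: "0 0 -0.4 0 0 -1 0;0 0 -0.4 0 0 -1 0;0 0 -0.4 0 0 -1 0;0 0 -0.4 0 0 -1 0;0 0 -0.4 0 0 -1 0;0 0 -0.4 0 0 -1 0;0 0 -0.4 0 0 -1 0;0 0 -0.4 0 0 -1 0;0 0 -0.4 0 0 -1 0;0 0 -0.4 0 0 -1 0"

```text
time: 21.47
position: [454.5, -149.8, 259.9]
orientation: [-2.08, -2.196, -0.163]
wrist_force: [0.6, -0.2, -0.5]
width: -0.2
gripper_force: 0.0
```

jog_arm:
  commands: "0 0 -0.4 0 0 -1 0;0 0 -0.4 0 0 -1 0;0 0 -0.4 0 0 -0.25 0;0 0 0 0 0 0 0"

```text
time: 21.8
position: [423.5, -150.0, 260.1]
orientation: [-2.158, -2.282, -0.001]
wrist_force: [0.4, -1.0, 0.6]
width: 0.0
gripper_force: 0.0
```

```bash
python3 w.py -130 100 260
```

```text
t 21.80 pos [ 423.53 -149.99  260.12] disp [-139.79 -200.57  260.12] toolaxes in disp:
 [[-0.  1.  0.]
 [ 1.  0. -0.]
 [-0.  0. -1.]] 
F [ 0.37 -0.96  0.58] q [-0.5   0.13 -0.28  1.16  0.    1.01] w 0.03644250395170439 0.0
to target, tool units [12.02  0.43  0.01]
```

jog_arm:
  commands: "0 0.93 0 0 0 0 0;0 0.93 0 0 0 0 0;0 0.93 0 0 0 0 0;0 0.93 0 0 0 0 0;0 0.93 0 0 0 0 0;0 0.93 0 0 0 0 0;0 0.93 0 0 0 0 0;0 0.93 0 0 0 0 0;0 0.93 0 0 0 0 0;0 0.93 0 0 0 0 0"

```text
time: 22.63
position: [412.7, 82.5, 260.0]
orientation: [-2.159, -2.279, -0.002]
wrist_force: [1.5, -0.3, 0.0]
width: -0.1
gripper_force: 0.0
```

jog_arm:
  commands: "0.5 0.93 0 0 0 0 0;1 0.93 0 0 0 0 0;1 0.93 0 0 0 0 0;1 0.75 0.7 0.5 0 0 0;1 0.75 0.7 0.5 0 0 0;1 0.75 0.7 0.5 0 0 0;1 0.75 0.7 0.5 0 0 0;1 0.75 0.7 0.5 0 0 0;1 0.75 0.7 0.5 0 0 0;1 0.75 0.7 0.5 0 0 0"

```text
time: 23.47
position: [524.8, 290.1, 171.6]
orientation: [-2.158, -2.279, -0.002]
wrist_force: [0.6, 0.1, 0.3]
width: 85.5
gripper_force: 0.0
```

jog_arm:
  commands: "1 0.4 0.5 0 0 0 0;1 0 0 0 0 0 0;1 0 0 0 0 0 0"

```text
time: 23.72
position: [535.8, 299.9, 171.8]
orientation: [-2.158, -2.28, -0.0]
wrist_force: [0.5, -0.6, 0.1]
width: 85.2
gripper_force: 0.0
```

```bash
python3 w.py 0 253 43; python3 - <<'E'
# where the pinched TCP stood when home
import numpy as np; a=.053
d=np.array([539.2,309.9])-[552.5,57.7]; print(d@[np.cos(a),np.sin(a)],d@[-np.sin(a),np.cos(a)])
E
```

```text
t 23.72 pos [535.76 299.93 171.81] disp [ -3.88 242.78 171.81] toolaxes in disp:
 [[-0.  1.  0.]
 [ 1.  0. -0.]
 [-0.  0. -1.]] 
F [ 0.47 -0.57  0.09] q [ 0.39  0.5  -0.    1.08  0.    1.91] w 85.17813152970832 0.0
to target, tool units [0.4  0.16 5.15]
0.07901856004997576 252.5504380437048
```

jog_arm:
  commands: "1 0.4 0.16 0.15 0 0 0;1 0 0 0.9 0 0 0;1 0 0 0.9 0 0 0;1 0 0 0.9 0 0 0;1 0 0 0.9 0 0 0;1 0 0 0.9 0 0 0;1 0 0 0.5 0 0 0;0 0 0 0 0 0 0;0 0 0 0 0 0 0;0 0 0 0 0 0 0"

```text
time: 24.55
position: [539.2, 310.7, 45.3]
orientation: [-2.159, -2.281, -0.005]
wrist_force: [0.7, 0.4, 0.2]
width: 51.6
gripper_force: 0.0
```

jog_arm:
  commands: "0 0 0 0 0 0 0;0 0 0 0 0 0 0;0 0 0 0 0 0 0;0 0 0 0 0 0 0;0 0 0 0 0 0 0"

```text
time: 24.97
position: [539.4, 310.8, 45.4]
orientation: [-2.159, -2.282, -0.005]
wrist_force: [0.4, -0.5, 5.8]
width: 20.9
gripper_force: 58.9
```

The grip is pinched (21 mm, 59 N). I'll draw the tray out gently.

jog_arm:
  commands: "0 0.04 0 0 0 0 0;0 0.08 0 0 0 0 0;0 0.12 0 0 0 0 0;0 0.16 0 0 0 0 0;0 0.18 0 0 0 0 0;0 0.18 0 0 0 0 0;0 0.18 0 0 0 0 0;0 0.18 0 0 0 0 0;0 0.18 0 0 0 0 0;0 0.18 0 0 0 0 0"

```text
time: 25.8
position: [537.4, 346.9, 45.3]
orientation: [2.16, 2.281, 0.003]
wrist_force: [0.2, -4.9, 6.5]
width: 21.2
gripper_force: 59.2
```

jog_arm:
  commands: "0 0.18 0 0 0 0 0;0 0.18 0 0 0 0 0;0 0.18 0 0 0 0 0;0 0.18 0 0 0 0 0;0 0.18 0 0 0 0 0;0 0.12 0 0 0 0 0;0 0.1 0 0 0 0 0;0 0.08 0 0 0 0 0;0 0.06 0 0 0 0 0;0 0 0 0 0 0 0"

```text
time: 26.63
position: [535.7, 378.7, 45.4]
orientation: [2.159, 2.281, 0.004]
wrist_force: [0.7, -3.2, 5.2]
width: 21.3
gripper_force: 59.0
```

```bash
python3 w.py 0 323 43
```

```text
t 26.63 pos [535.67 378.69  45.4 ] disp [  0.2  321.43  45.4 ] toolaxes in disp:
 [[-0.  1.  0.]
 [ 1.  0.  0.]
 [ 0.  0. -1.]] 
F [ 0.69 -3.16  5.21] q [ 0.5   0.68 -0.03  0.86  0.    2.02] w 21.252384879068135 58.99003207683563
to target, tool units [ 0.06 -0.01  0.1 ]
```

jog_arm:
  commands: "0 0.06 0 0 0 0 0;0 0.06 0 0 0 0 0;0 0.06 0 0 0 0 0;0 0 0 0 0 0 0"

```text
time: 26.97
position: [535.5, 380.8, 45.3]
orientation: [2.159, 2.278, -0.001]
wrist_force: [1.4, -14.2, 9.9]
width: 21.0
gripper_force: 59.6
```

jog_arm:
  commands: "0 0.05 0 0 0 0 0;0 0.05 0 0 0 0 0;0 0.05 0 0 0 0 0;0 0 0 0 0 0 0"

```text
time: 27.3
position: [535.5, 380.9, 45.2]
orientation: [2.159, 2.272, -0.008]
wrist_force: [2.2, -30.7, 15.1]
width: 21.0
gripper_force: 60.4
```

The tray is at its stop: 71 mm of travel, with the force rising to 31 N. I'll unload, release and rise clear.

jog_arm:
  commands: "0 -0.1 0 0 0 0 0;1 0 0 0 0 0 0;1 0 0 0 0 0 0;1 0 0 0 0 0 0;1 0 0 0 0 0 0;1 0 0 0 0 0 0;1 0 0 -0.4 0 0 0;1 0 0 -1 0 0 0;1 0 0 -1 0 0 0;1 0 0 -1 0 0 0"

```text
time: 28.13
position: [534.1, 384.5, 130.7]
orientation: [-2.158, -2.281, -0.002]
wrist_force: [0.7, -0.8, -0.4]
width: 85.4
gripper_force: 0.0
```

jog_arm:
  commands: "1 0 -0.5 -1 0 0 0;1 0 -0.7 -1 0 0 0;1 0 -1 0 0 0 0;1 0 -1 0 0 0 0;1 0 -1 0 0 0 0;1 0 -1 0 0 0 0;1 0 -1 0 0 0 0;1 0 0 0 0 0 0;1 0 0 0 0 0 0;1 0 0 0 0 0 0"

```text
time: 28.97
position: [380.4, 376.3, 180.0]
orientation: [-2.158, -2.282, -0.005]
wrist_force: [0.3, -0.7, -0.1]
width: 85.4
gripper_force: 0.0
```

```bash
python3 w.py|head -1; python3 - <<'E'
from bench import manip
from h import *
c=manip.capture("scene");t=manip.capture("top");S0=dict(np.load("scene0.npz"))
print("lever",blobs(c,(0,150,80),(8,255,255),(290,145,330,200))[0][:2])
# grip top: darkest blob near expected (disp y 323)
O=np.array([552.5,57.7,0]);a=.053
for y in (253,323):
    p=O+[-np.sin(a)*y,np.cos(a)*y,65]; u=proj(c,p); v=proj(t,p); print(y,u.round(),c["pixels"][int(u[1]),int(u[0])],v.round(),t["pixels"][int(v[1]),int(v[0])])
# circles (blank tops) on tray at z=35.5
for n,im,k in (("S",c,(3,200,200,320,340)),("T",t,(3,180,180,340,250))):
    _,x0,y0,x1,y1=k
    g=cv2.resize(cv2.cvtColor(im["pixels"],cv2.COLOR_RGB2GRAY)[y0:y1,x0:x1],None,fx=4,fy=4,interpolation=cv2.INTER_CUBIC)
    C=cv2.HoughCircles(g,cv2.HOUGH_GRADIENT,1,50,param1=60,param2=22,minRadius=32,maxRadius=52)
    for q in ([] if C is None else C[0][:8]):
        w=onz(im,x0+q[0]/4,y0+q[1]/4,35.5)-O; print(n,"disp",(w[0]*np.cos(a)+w[1]*np.sin(a)).round(1),(w[1]*np.cos(a)-w[0]*np.sin(a)).round(1),"r",q[2]/4)
# bystanders unchanged?
d=cv2.absdiff(c["pixels"],S0["pixels"]).max(2)
for nm,(x0,y0,x1,y1) in dict(tub=(300,228,340,265),loupe=(325,205,346,226),drop=(243,190,258,210)).items(): print(nm,"median diff",np.median(d[y0:y1,x0:x1]),np.percentile(d[y0:y1,x0:x1],95))
E
```

```text
t 28.97 pos [380.36 376.26 179.96] disp [-155.03  327.24  179.96] toolaxes in disp:Traceback (most recent call last):
  File "<stdin>", line 4, in <module>
IndexError: list index out of range
```

The red pad isn't visible, so the arm is probably blocking it. I'll park back toward the start side and check again numerically.

jog_arm:
  commands: "1 -1 0 -0.5 0 0 0;1 -1 0 -0.5 0 0 0;1 -1 0 -0.5 0 0 0;1 -1 0 -0.5 0 0 0;1 -1 0 -0.5 0 0 0;1 -1 0 0 0 0 0;1 -1 0 0 0 0 0;1 -1 0 0 0 0 0;1 -1 0 0 0 0 0;1 -1 0 0 0 0 0"

```text
time: 29.9
position: [394.2, 124.6, 241.3]
orientation: [-2.159, -2.28, -0.003]
wrist_force: [0.6, -0.5, 0.4]
width: 85.7
gripper_force: 0.0
```

jog_arm:
  commands: "1 -1 -0.2 0 0 0 0;1 -1 -0.2 0 0 0 0;1 -1 -0.2 0 0 0 0;1 -1 -0.2 0 0 0 0;1 -1 -0.2 0 0 0 0;1 -1 -0.2 0 0 0 0;1 -1 -0.2 0 0 0 0;1 -1 -0.2 0 0 0 0;1 -1 -0.2 0 0 0 0;1 -1 -0.2 0 0 0 0"

```text
time: 30.73
position: [357.4, -128.3, 240.9]
orientation: [-2.16, -2.28, -0.002]
wrist_force: [1.2, 1.0, 0.4]
width: 85.5
gripper_force: 0.0
```

jog_arm:
  commands: "1 -1 -0.4 0 0 0 0;1 -1 -0.4 0 0 0 0;1 -1 -0.4 0 0 0 0;1 -1 -0.4 0 0 0 0;1 -1 -0.4 0 0 0 0;1 -1 -0.4 0 0 0 0;1 -1 -0.4 0 0 0 0;1 -1 -0.4 0 0 0 0;1 0 0 0 0 0 0;1 0 0 0 0 0 0"

```text
time: 31.57
position: [288.0, -332.1, 240.0]
orientation: [-2.161, -2.277, -0.002]
wrist_force: [0.3, -0.3, -0.0]
width: 85.7
gripper_force: 0.0
```

```bash
python3 w.py|head -1; cat > f.py <<'E'
from bench import manip
from h import *
c=manip.capture("scene");t=manip.capture("top");S0=dict(np.load("scene0.npz"))
print("lever",[b[:2] for b in blobs(c,(0,150,80),(8,255,255),(290,145,330,200))])
O=np.array([552.5,57.7,0]);a=.053
for y in (253,323):
    p=O+[-np.sin(a)*y,np.cos(a)*y,65]; u=proj(c,p); v=proj(t,p); print(y,u.round(),c["pixels"][int(u[1]),int(u[0])],v.round(),t["pixels"][int(v[1]),int(v[0])])
for n,im,k in (("S",c,(3,180,200,320,370)),("T",t,(3,170,180,340,250))):
    _,x0,y0,x1,y1=k
    g=cv2.resize(cv2.cvtColor(im["pixels"],cv2.COLOR_RGB2GRAY)[y0:y1,x0:x1],None,fx=4,fy=4,interpolation=cv2.INTER_CUBIC)
    C=cv2.HoughCircles(g,cv2.HOUGH_GRADIENT,1,50,param1=60,param2=22,minRadius=32,maxRadius=52)
    for q in ([] if C is None else C[0][:8]):
        w=onz(im,x0+q[0]/4,y0+q[1]/4,35.5)-O; print(n,"disp",(w[0]*np.cos(a)+w[1]*np.sin(a)).round(1),(w[1]*np.cos(a)-w[0]*np.sin(a)).round(1),"r",q[2]/4)
d=cv2.absdiff(c["pixels"],S0["pixels"]).max(2)
for nm,(x0,y0,x1,y1) in dict(tub=(300,228,340,265),loupe=(325,205,346,226),drop=(243,190,258,210)).items(): print(nm,"diff",np.median(d[y0:y1,x0:x1]),np.percentile(d[y0:y1,x0:x1],95))
E
python3 f.py
```

```text
t 31.57 pos [ 288.01 -332.1   240.  ] disp [-284.77 -375.24  240.  ] toolaxes in disp:
lever [([306, 158, 9, 12, 80], [309.7, 163.3])]
253 [231. 292.] [255 255 255] [210. 213.] [252 254 254]
323 [213. 321.] [69 68 73] [180. 215.] [79 80 87]
S disp -99.5 327.6 r 12.3
S disp -140.5 230.5 r 11.55
S disp -99.5 25.2 r 11.9
T disp -3.7 134.6 r 10.325
tub diff 4.0 8.0
loupe diff 3.0 8.0
drop diff 4.0 8.0
```

```bash
python3 - <<'E'
from bench import manip
from h import *
t=manip.capture("top");O=np.array([552.5,57.7,0]);a=.053
g=cv2.resize(cv2.cvtColor(t["pixels"],cv2.COLOR_RGB2GRAY)[180:250,170:340],None,fx=4,fy=4,interpolation=cv2.INTER_CUBIC)
g=cv2.createCLAHE(4,(4,8)).apply(g)
for p2 in (20,15):
  C=cv2.HoughCircles(g,cv2.HOUGH_GRADIENT,1,60,param1=40,param2=p2,minRadius=37,maxRadius=46)
  for q in ([] if C is None else C[0][:8]):
    w=onz(t,170+q[0]/4,180+q[1]/4,35.5)-O; print(p2,"disp",(w[0]*np.cos(a)+w[1]*np.sin(a)).round(1),(w[1]*np.cos(a)-w[0]*np.sin(a)).round(1),"r",q[2]/4)
for x in (-14,0,14): 
  print(x,[int(t["pixels"][int(v[1]),int(v[0])].mean()) for y in range(96,312,4) for v in [proj(t,O+[np.cos(a)*x-np.sin(a)*y,np.sin(a)*x+np.cos(a)*y,35.5])]])
E
```

```text
20 disp 5.3 -5.0 r 9.7
15 disp 2.3 -2.9 r 11.075
15 disp -1.2 135.1 r 9.7
15 disp 46.0 275.9 r 10.525
15 disp -2.5 184.1 r 11.35
15 disp 15.7 321.8 r 9.7
15 disp 50.9 75.5 r 11.075
15 disp -44.3 332.0 r 9.975
15 disp 61.7 149.7 r 9.4
-14 [240, 240, 254, 255, 207, 255, 255, 255, 255, 255, 255, 255, 255, 255, 255, 250, 173, 255, 255, 255, 255, 255, 255, 255, 255, 255, 255, 254, 183, 253, 255, 255, 255, 255, 255, 255, 255, 255, 254, 253, 253, 253, 253, 253, 253, 253, 253, 253, 253, 254, 198, 120, 151, 178]
0 [240, 240, 249, 254, 255, 255, 255, 255, 255, 255, 255, 255, 255, 255, 255, 255, 248, 255, 255, 255, 255, 255, 255, 255, 255, 255, 255, 255, 246, 255, 255, 255, 255, 255, 255, 255, 255, 255, 255, 255, 253, 253, 253, 253, 253, 253, 253, 253, 253, 253, 255, 172, 156, 170]
14 [238, 236, 254, 254, 254, 254, 255, 255, 255, 255, 255, 255, 255, 255, 255, 254, 254, 253, 255, 255, 255, 255, 255, 255, 255, 255, 254, 254, 254, 250, 255, 255, 255, 255, 255, 255, 255, 255, 255, 254, 254, 253, 253, 253, 253, 253, 253, 253, 253, 254, 197, 110, 160, 239]
```

The gaps at y≈160 and y≈208 show three flat blanks centred at about y = 136, 184 and 232. All three are inside the drawn-out tray (y from 103 to 304), so I'm handing the job in.

```bash
python3 -c "
from bench import manip
print(manip.finish_job())"
```

```text
the job is handed in; nothing more can be done
None
```

The job is handed in after about 32 s of the 72 s: tray pushed home, three full lever strokes, then the tray drawn out to its stop with three blanks flat in it; the other two were not seen directly, and the first press met the lever's end face at up to 70 N before I backed off.

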